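Line up the ceramic jars by height on the display plank

TASK

Line up the four red jars on the stall's display plank in order of height, one standing upright in the middle of each coaster: the tallest on the gold coaster, stepping down along the row to the shortest on the green one. They are ceramic, so set each one down gently and never let one fall over. Leave the little blue gift box and the gold ingot where they are.

Things in the scene. Friction and masses are not known exactly. Their poses are not given: they have to be found in the camera images.
- jar_1: The tallest of four alike red ceramic jars with gold bands and a gold lid knob (one solid piece): 136 mm high over all, 56 mm across; upright straight round wall from 10 mm above its underside to 110 mm, above that a narrowing lid and a small knob. Stands loose and upright on the table. Origin at the centre of its underside; z up along its axis.
- jar_2: The second tallest of four alike red ceramic jars with gold bands and a gold lid knob (one solid piece): 112 mm high over all, 51 mm across; upright straight round wall from 10 mm above its underside to 86 mm, above that a narrowing lid and a small knob. Stands loose and upright on the table. Origin at the centre of its underside; z up along its axis.
- jar_3: The third tallest of four alike red ceramic jars with gold bands and a gold lid knob (one solid piece): 88 mm high over all, 46 mm across; upright straight round wall from 10 mm above its underside to 62 mm, above that a narrowing lid and a small knob. Stands loose and upright on the table. Origin at the centre of its underside; z up along its axis.
- jar_4: The shortest of four alike red ceramic jars with gold bands and a gold lid knob (one solid piece): 64 mm high over all, 41 mm across; upright straight round wall from 10 mm above its underside to 38 mm, above that a narrowing lid and a small knob. Stands loose and upright on the table. Origin at the centre of its underside; z up along its axis.
- pad_gold: The gold-coloured coaster, at one end of the row: a fixed flat disc, 70 mm across and 4 mm thick, lying on a dark wooden plank (110 mm by 360 mm, 20 mm thick) fixed to the table. The four lie in a straight row along it, 88 mm from centre to centre. Origin at the centre of its underside, so its upper face is 4 mm above the origin and 24 mm above the table.
- pad_green: The green coaster, at the other end of the row: a fixed flat disc, 70 mm across and 4 mm thick, lying on a dark wooden plank (110 mm by 360 mm, 20 mm thick) fixed to the table. The four lie in a straight row along it, 88 mm from centre to centre. Origin at the centre of its underside, so its upper face is 4 mm above the origin and 24 mm above the table.
- pad_red_a: One of the two red coasters between them (either may be the one next to the gold): a fixed flat disc, 70 mm across and 4 mm thick, lying on a dark wooden plank (110 mm by 360 mm, 20 mm thick) fixed to the table. The four lie in a straight row along it, 88 mm from centre to centre. Origin at the centre of its underside, so its upper face is 4 mm above the origin and 24 mm above the table.
- pad_red_b: The other red coaster between them (either may be the one next to the gold): a fixed flat disc, 70 mm across and 4 mm thick, lying on a dark wooden plank (110 mm by 360 mm, 20 mm thick) fixed to the table. The four lie in a straight row along it, 88 mm from centre to centre. Origin at the centre of its underside, so its upper face is 4 mm above the origin and 24 mm above the table.
- gift_box: A small blue gift box with gold ribbon, 38 x 38 x 32 mm high, loose on the table among the jars, to be left alone. Origin at the centre of its underside.
- ingot: A small gold boat-shaped ingot ornament, 22 x 38 mm and 24 mm high, loose on the table among the jars, to be left alone. Origin at the centre of its underside.

How it is judged:
By the outcome, as a careful person would: the job done as asked, in the order asked, and still so for the second after the job is handed in, with the robot touching nothing.
It also fails if it takes over 120 s, if anything falls off the work surface, if the arm or the gripper's body presses on something with over 40 N, if the wrist force passes 120 N, or if a joint passes its speed limit or range.

ROBOT

A 6-joint arm with a two-finger parallel gripper is mounted at the origin on the work surface. World frame = base frame: x ahead of the robot, y to its left, z up, the work surface at z = 0. Lengths are in m, angles in rad, forces in N, time in s.
With the tool pointing down it reaches from about 0.375 to 0.975 m from the base axis. Payload 3.8 kg.
Tool frame: the origin (TCP) lies midway between the tips of the shut fingers; the grasp point (between the pads) lies 19 mm behind it; z points along the fingers, y is the line along which they close (so a half turn about z gives the same grasp; the last joint's range is limited). The gripper opens to 88 mm and grips with 3 to 60 N. Pads are 18 mm wide; open, the fingers measure 123 mm over their backs; the gripper's body (75 mm by 187 mm) begins 45 mm behind the grasp point.
Start: joints at [-1.376, 0.264, 1.604, -0, 1.274, -0.037], TCP at [0.155, -0.657, 0.239] pointing down, gripper open.
Joint ranges: [-2.63, 2.63], [-0.94, 2.18], [0.31, 2.57], [-1.31, 4.45], [0, 2.66], [-2.55, 2.55]. Speed limits (rad/s): [2.57, 2.57, 3.14, 3.14, 3.14, 3.14].

INTERFACE

Orientations are given as a rotation vector (axis times angle).
In Python, from workcell import bot, viewer, workorder, state gives the robot as it stands (bot), with the cameras (viewer), the readings as plain functions and the job (workorder).
- The arm moves only by the tool shift_gripper, called after ">>>" as a command line: name --argument value ..., lists and objects as JSON in quotes. Schema: {"type":"object","properties":{"increments":{"type":"array","items":{"type":"object","properties":{"finger_gap":{"type":"number"},"d":{"type":"array","items":{"type":"number"},"minItems":3,"maxItems":3},"yaw":{"type":"number"}},"additionalProperties":false,"required":["finger_gap"]},"minItems":1,"maxItems":20},"squeeze":{"type":"number"},"only":{"type":"string"},"quiet":{"type":"boolean"},"lines":{"type":"string"}},"required":["increments"],"additionalProperties":false}. increments is a list of rows, 1 to 20 of them, each an object with the fields finger_gap (the opening from 0.0 (shut) to 1.0 (fully open)), d (a list: dx, dy, dz in shares of the most that a row can go, 1 being 62.5 mm), yaw (a turn about the tool's z in a scale on which 1.0 is 4 rad); a field left out counts as zero (the opening has to be given); each row shifts and turns the commanded pose from where the row before left it, along the tool's axes as they then stand; what a row does not reach is not made up. A row lasts 1/8 s, in which the tool goes at most 0.0625 m and 0.188 rad, less where a joint would pass 70% of its speed; a pose out of reach is approached as far as the arm can. The fingers move at their own pace and stop on an object; squeeze is the grip in N (left out, the last holds). Time passes only in rows, so rows that do not move let the fingers close. The tool returns the time, the measured TCP pose, the force, the opening and the grip force at its end. only (a regular expression) keeps the lines of the reply that match it, lines (a string "A,B") keeps lines A to B, and quiet returns only ok. A shift or turn number past 1, either way, is cut back to 1. Input that does not fit is refused with a message, and nothing moves.
- state(): the state, without advancing time (a new reading comes with each control period).
- viewer.read_camera(name): name is "scene" or "side" or "wrist"; returns a dict with "frame" (400x640x3 uint8, red, green, blue), "camera_matrix" (3x3 intrinsics, pixels), "world_to_cam" (4x4, takes a point from world to camera coordinates). Camera axes: x right, y down, z forward; pixel columns grow to the right and rows downward; lengths in m; the calibration is good to about 2 mm. A picture is of the moment at which its call begins. There is no depth.
- workorder.close_job(): hands the job in; it is judged then, once.
The state is a dict: "time_s": time; "joints": joint angles; "joint_velocities": joint speeds; "joint_torque": joint torques, N m; "ee_pos": TCP position; "eef_rot": TCP orientation; "contact_force": force on the tool from outside, world axes, zero at the start; "wrist_torque": the same for the moment, N m; "opening": opening from 0.0 (shut) to 1.0 (fully open); "gripper_force": force on a finger pad.
Only numpy, scipy, OpenCV 4.12 (cv2) and the standard library are available. Lean on these libraries where they do the work, as an engineer would, in place of code of your own. Each camera call takes 0.05 s, during which the arm holds its last target. There are 200 camera calls.

## Working session

There is one attempt and no reset: what is moved stays moved. The work goes in short steps, Python scripts to look and compute and a tool call to move; the robot and the scene stay as the last step left them, time stands still between calls to the robot, and variables do not carry over. Pictures are saved under pics/ and viewed, at most 14 in all, crops included, and the job is handed in when it is done.

```bash
mkdir -p pics; ls; python3 - <<'E'
from workcell import bot, viewer, workorder, state
import cv2
for n in ["scene","side"]:
    d=viewer.read_camera(n); cv2.imwrite(f"pics/{n}0.png",d["frame"][:,:,::-1]); print(d["camera_matrix"],d["world_to_cam"])
s=state(); print(s["time_s"],s["ee_pos"],s["eef_rot"])
E
```

```text
pics
workcell.py
[[471.94391689   0.         317.78547168]
 [  0.         471.94391689 208.02171266]
 [  0.           0.           1.        ]] [[ 0.63799084  0.76995876 -0.01145406 -0.33654743]
 [ 0.66298165 -0.55679377 -0.50043584 -0.33500511]
 [-0.39169251  0.31167965 -0.86569785  1.24300968]
 [ 0.          0.          0.          1.        ]]
[[459.20186296   0.         320.47686135]
 [  0.         459.20186296 207.19773974]
 [  0.           0.           1.        ]] [[ 0.99126137 -0.13134519  0.01222023 -0.54139414]
 [-0.06608631 -0.57464757 -0.81572837  0.0789238 ]
 [ 0.11416432  0.80779243 -0.57830605  0.97333962]
 [ 0.          0.          0.          1.        ]]
0.1 [ 0.15493258 -0.65630392  0.2375091 ] [-3.11849723e+00 -3.63036561e-01  2.71959514e-04]
```

View pics/scene0.png

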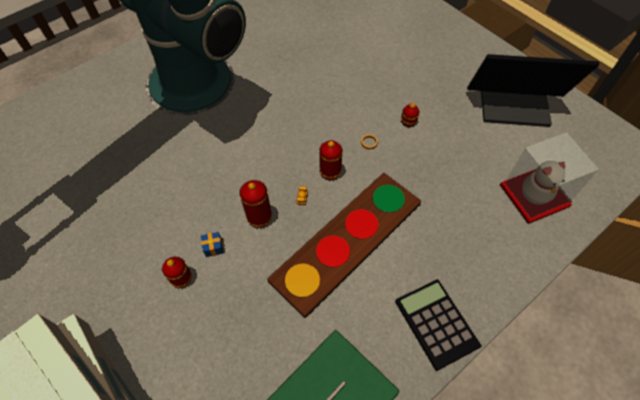

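View pics/side0.png

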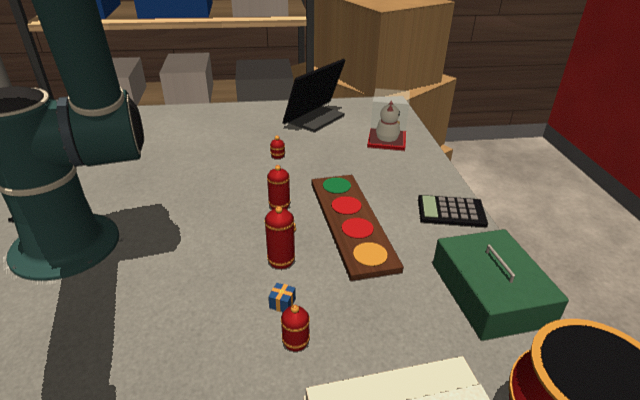

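The scene view shows the tall jar near (255,203), the second tallest (331,160), a small one (410,115) and another (176,272). The ingot is at (302,195), the box at (211,243), and the gold to green coasters run from (302,280) to (389,198). There is also a gold ring at (369,141). I'll enlarge both views.

```bash
python3 - <<'E'
import cv2
a=cv2.imread("pics/scene0.png")[90:300,150:430]; cv2.imwrite("pics/c1.png",cv2.resize(a,None,fx=2.8,fy=2.8,interpolation=cv2.INTER_CUBIC))
a=cv2.imread("pics/side0.png")[130:360,250:410]; cv2.imwrite("pics/c2.png",cv2.resize(a,None,fx=2.6,fy=2.6,interpolation=cv2.INTER_CUBIC))
E
```

```text
(no output)
```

View pics/c1.png

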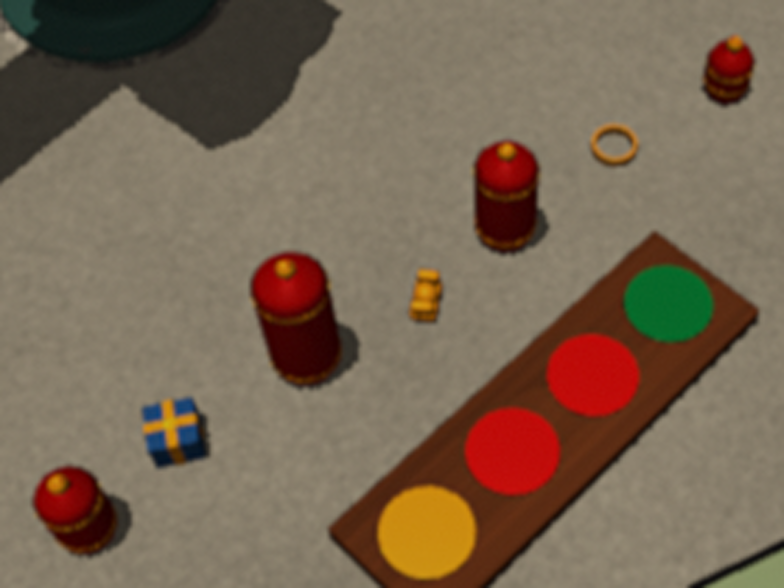

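View pics/c2.png

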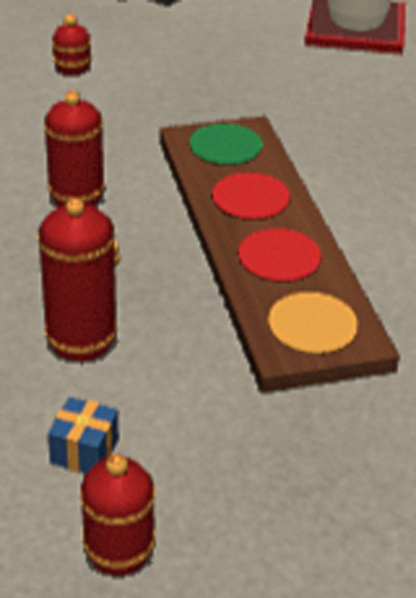

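Knob centres in the enlarged scene crop are j1 (285,268), j2 (507,150), j3 (57,483) and j4 (735,43). In the side crop they are (75,206), (72,98), (117,465) and (70,20). Coaster centres read cleanly in both crops. I'll triangulate and check the results against the known heights and spacing.

```bash
cat >h.py <<'E'
from workcell import bot, viewer, workorder, state
import numpy as np
def ray(d,u,v):
    T=np.array(d["world_to_cam"]);R=T[:3,:3];c=-R.T@T[:3,3]
    return c,R.T@np.linalg.solve(d["camera_matrix"],[u,v,1.])
def onz(d,u,v,z):
    c,r=ray(d,u,v);return (c+r*(z-c[2])/r[2])[:2]
def tri(d1,p1,d2,p2):
    A=[];b=[]
    for d,p in((d1,p1),(d2,p2)):
        c,r=ray(d,*p);r=r/np.linalg.norm(r);M=np.eye(3)-np.outer(r,r);A.append(M);b.append(M@c)
    return np.linalg.lstsq(np.vstack(A),np.hstack(b),rcond=None)[0]
def to_tool(target_xy,z=None,s=None):
    from scipy.spatial.transform import Rotation as R
    s=s or state();p=np.array(s["ee_pos"]);t=np.array([*target_xy,p[2] if z is None else z])
    return R.from_rotvec(s["eef_rot"]).as_matrix().T@(t-p)
E
python3 - <<'E'
from h import *
np.set_printoptions(precision=4,suppress=True)
a,b=viewer.read_camera("scene"),viewer.read_camera("side")
P={"j1":((285,268),(75,206),.131),"j2":((507,150),(72,98),.107),"j3":((57,483),(117,465),.083),"j4":((735,43),(70,20),.059),
"gold":((427,532),(313,322),.024),"rA":((512,450),(280,254),.024),"rB":((593,374),(251,195),.024),"green":((668,302),(226,144),.024),"box":((170,425),(84,421),.032),"ingot":((426,295),(117,252),.016)}
for k,(p,q,z) in P.items():
    p=np.array(p)/2.8+[150,90]-.3;q=np.array(q)/2.6+[250,130]-.3
    print(k,tri(a,p,b,q),onz(a,*p,z),onz(b,*q,z))
from scipy.spatial.transform import Rotation as R
print(R.from_rotvec(state()["eef_rot"]).as_matrix())
E
```

```text
j1 [ 0.4506 -0.1026  0.129 ] [ 0.4513 -0.1029] [ 0.451  -0.1061]
j2 [0.458  0.0952 0.1042] [0.4585 0.0945] [0.4586 0.0889]
j3 [ 0.4623 -0.3091  0.08  ] [ 0.4633 -0.3088] [ 0.4626 -0.3124]
j4 [0.4676 0.341  0.0561] [0.4683 0.3395] [0.468  0.3337]
gold [ 0.6306 -0.1254  0.0189] [ 0.6318 -0.1262] [ 0.6292 -0.1316]
rA [ 0.6214 -0.0379  0.0198] [ 0.622  -0.0386] [ 0.6207 -0.0442]
rB [0.6126 0.0504 0.0194] [0.6133 0.0492] [0.6118 0.043 ]
green [0.6035 0.1379 0.0193] [0.6038 0.1366] [0.6031 0.1288]
box [ 0.4464 -0.2203  0.0289] [ 0.448  -0.2206] [ 0.4464 -0.2235]
ingot [ 0.4814 -0.006   0.0158] [ 0.4735 -0.0008] [ 0.4869 -0.0155]
[[ 0.9732  0.2298 -0.0003]
 [ 0.2298 -0.9732  0.0014]
 [ 0.     -0.0014 -1.    ]]
```

Spacing comes out at 88 mm and the heights fit within 2–5 mm, which is the cameras' disagreement. I'll turn so the fingers close across the plank, then refine with the wrist camera.

The rows are not in the units I measure in: shifts go in shares of 62.5 mm and turns go in shares of 4 rad. I convert before sending: -0.182 rad is -0.0455.

>>> shift_gripper --increments '[{"finger_gap": 1, "yaw": -0.045}, {"finger_gap": 1, "yaw": -0.045}, {"finger_gap": 1, "yaw": -0.045}, {"finger_gap": 1, "yaw": -0.045}, {"finger_gap": 1, "yaw": -0.045}, {"finger_gap": 1, "yaw": -0.045}, {"finger_gap": 1, "yaw": -0.045}, {"finger_gap": 1, "yaw": -0.0455}, {"finger_gap": 1}]'

```text
time_s: 1.32
ee_pos: [0.155, -0.6568, 0.2384]
eef_rot: [-2.106, -2.33, -0.001]
contact_force: [-1.1, 0.2, 1.3]
opening: 1.002
gripper_force: 0.0
```

```bash
python3 -c "
from h import *
print(to_tool((.451,-.15),.26),state()['joints'])"
```

```text
[ 0.47433116  0.34557783 -0.02137536] [-1.37590619e+00  2.64131201e-01  1.60436640e+00  3.05679838e-05
  1.27368993e+00 -1.47696379e+00]
```

Converted, 0.045 m is 0.72, 0.035 m is 0.56.

>>> shift_gripper --increments '[{"finger_gap": 1, "d": [0.72, 0.56, 0]}, {"finger_gap": 1, "d": [0.72, 0.56, 0]}, {"finger_gap": 1, "d": [0.72, 0.56, 0]}, {"finger_gap": 1, "d": [0.72, 0.56, 0]}, {"finger_gap": 1, "d": [0.72, 0.56, -0.32]}, {"finger_gap": 1, "d": [0.72, 0.56, 0]}, {"finger_gap": 1, "d": [0.72, 0.56, 0]}, {"finger_gap": 1, "d": [0.72, 0.56, 0]}, {"finger_gap": 1, "d": [0.72, 0.56, 0]}, {"finger_gap": 1, "d": [0.72, 0.48, 0]}, {"finger_gap": 1, "d": [0.384, 0, 0]}, {"finger_gap": 1}, {"finger_gap": 1}]'

```text
time_s: 2.95
ee_pos: [0.4495, -0.1506, 0.2588]
eef_rot: [2.106, 2.331, -0.001]
contact_force: [1.4, 0.3, -0.9]
opening: 1.0
gripper_force: 0.0
```

```bash
python3 - <<'E'
from h import *
import cv2
d=viewer.read_camera("wrist");cv2.imwrite("pics/w1.png",d["frame"][:,:,::-1]);print(np.linalg.inv(d["world_to_cam"]))
E
```

```text
[[ 9.94775874e-01  9.75055618e-02  3.02262309e-02  4.41349781e-01]
 [ 1.02081820e-01 -9.51640792e-01 -2.89756977e-01 -7.67858229e-02]
 [ 5.11597500e-04  2.91328799e-01 -9.56622846e-01  4.05045835e-01]
 [ 0.00000000e+00  0.00000000e+00  0.00000000e+00  1.00000000e+00]]
```

View pics/w1.png

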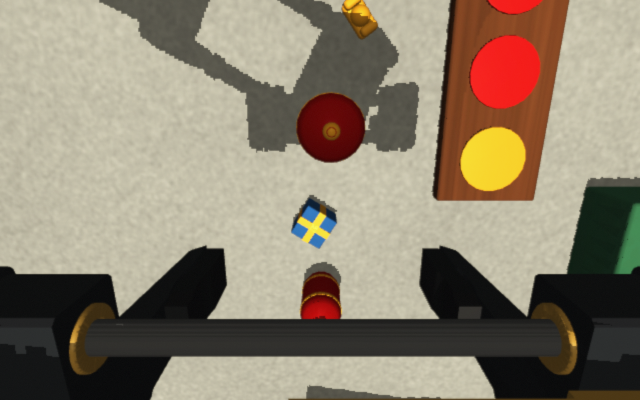

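The wrist view shows the jar_1 knob at (331,130), seen almost along its axis. The gold coaster is at (493,159), the next red one at (505,72) and the box top at (315,223).

```bash
python3 - <<'E'
from h import *
import cv2
np.set_printoptions(precision=4,suppress=True)
d=viewer.read_camera("wrist");f=cv2.cvtColor(d["frame"],cv2.COLOR_RGB2HSV);h,s,v=cv2.split(f)
print("knob",onz(d,331,130,.133),"box",onz(d,315,223,.032))
for n,m,(x0,x1,y0,y1) in (("gold",(h>15)&(h<35)&(s>150),(440,540,110,210)),("red",((h<8)|(h>172))&(s>190)&(v>180),(445,560,25,120))):
    M=np.zeros_like(h);M[y0:y1,x0:x1]=m[y0:y1,x0:x1]
    (u,w),ax,_=cv2.fitEllipse(max(cv2.findContours(M,0,1)[0],key=cv2.contourArea));print(n,u,w,ax,onz(d,u,w,.024))
print(to_tool((.451,-.104)))
E
```

```text
knob [ 0.4504 -0.1033] box [ 0.4471 -0.2159]
gold 492.5331726074219 158.0413360595703 (60.22996139526367, 68.81980895996094) [ 0.6296 -0.1257]
red 505.08892822265625 71.06527709960938 (65.00127410888672, 76.27354431152344) [ 0.6212 -0.0383]
[ 0.0466  0.0063 -0.    ]
```

Wrist and scene agree within 2 mm: jar_1 (0.4505,-0.103), gold (0.630,-0.126). I'll grasp jar_1.

Converted, 0.047 m is 0.752, 0.006 m is 0.096.

>>> shift_gripper --increments '[{"finger_gap": 1, "d": [0.752, 0.096, 0]}, {"finger_gap": 1}, {"finger_gap": 1, "d": [0, 0, 0.64]}, {"finger_gap": 1, "d": [0, 0, 0.64]}, {"finger_gap": 1, "d": [0, 0, 0.64]}, {"finger_gap": 1, "d": [0, 0, 0.48]}, {"finger_gap": 1, "d": [0, 0, 0.32]}, {"finger_gap": 1, "d": [0, 0, 0.16]}, {"finger_gap": 1}, {"finger_gap": 1}]'

```text
time_s: 4.3
ee_pos: [0.4515, -0.1032, 0.0797]
eef_rot: [2.104, 2.331, 0.001]
contact_force: [0.4, 0.1, -0.3]
opening: 1.0
gripper_force: 0.0
```

```bash
python3 -c "
from h import *
print(to_tool((.4505,-.1033),.079))"
```

```text
[ 2.22098924e-05 -9.95248719e-04  6.49694100e-04]
```

>>> shift_gripper --increments '[{"finger_gap": 0.3}, {"finger_gap": 0.3}, {"finger_gap": 0.3}, {"finger_gap": 0.3}, {"finger_gap": 0.3}, {"finger_gap": 0.3}]' --squeeze 25

```text
time_s: 5.05
ee_pos: [0.4509, -0.1026, 0.0789]
eef_rot: [2.104, 2.333, 0.0]
contact_force: [-0.6, 0.9, 1.5]
opening: 0.628
gripper_force: 25.0
```

>>> shift_gripper --increments '[{"finger_gap": 0.3, "d": [0, 0, -0.16]}, {"finger_gap": 0.3, "d": [0, 0, -0.48]}, {"finger_gap": 0.3, "d": [0, 0, -0.48]}, {"finger_gap": 0.3, "d": [0, 0, -0.16]}, {"finger_gap": 0.3}]'

```text
time_s: 5.68
ee_pos: [0.4507, -0.1027, 0.1589]
eef_rot: [2.104, 2.332, 0.0]
contact_force: [-0.1, -0.2, -3.7]
opening: 0.631
gripper_force: 25.0
```

```bash
python3 -c "
from h import *
print(to_tool((.630,-.1257)))"
```

```text
[-4.13413887e-02  1.75982920e-01  1.37437061e-04]
```

Converted, 0.04 m is 0.64, 0.025 m is 0.4.

>>> shift_gripper --increments '[{"finger_gap": 0.3, "d": [-0.08, 0.32, 0]}, {"finger_gap": 0.3, "d": [-0.144, 0.64, 0]}, {"finger_gap": 0.3, "d": [-0.144, 0.64, 0]}, {"finger_gap": 0.3, "d": [-0.144, 0.64, 0]}, {"finger_gap": 0.3, "d": [-0.112, 0.4, 0]}, {"finger_gap": 0.3, "d": [-0.032, 0.176, 0]}, {"finger_gap": 0.3}, {"finger_gap": 0.3, "d": [0, 0, 0.32]}, {"finger_gap": 0.3, "d": [0, 0, 0.32]}, {"finger_gap": 0.3, "d": [0, 0, 0.128]}, {"finger_gap": 0.3}, {"finger_gap": 0.3}]'

```text
time_s: 7.18
ee_pos: [0.6303, -0.1254, 0.1112]
eef_rot: [2.104, 2.332, 0.001]
contact_force: [0.3, 0.6, -3.8]
opening: 0.629
gripper_force: 25.0
```

```bash
python3 - <<'E'
from h import *
import cv2
print(to_tool((.630,-.1257),.1029),state()["contact_force"])
d=viewer.read_camera("scene");a=d["frame"][170:330,240:440,::-1];a=cv2.resize(a,None,fx=2,fy=2,interpolation=2)
e=viewer.read_camera("side");b=cv2.resize(e["frame"][120:290,290:430,::-1],None,fx=2.5,fy=2.5,interpolation=2)
o=np.zeros((max(a.shape[0],b.shape[0]),a.shape[1]+b.shape[1],3),np.uint8);o[:a.shape[0],:a.shape[1]]=a;o[:b.shape[0],a.shape[1]:]=b
cv2.imwrite("pics/p1.png",o)
E
```

```text
[-0.00022036 -0.00036248  0.00834092] [ 0.33760763  0.60297064 -3.7613538 ]
```

View pics/p1.png

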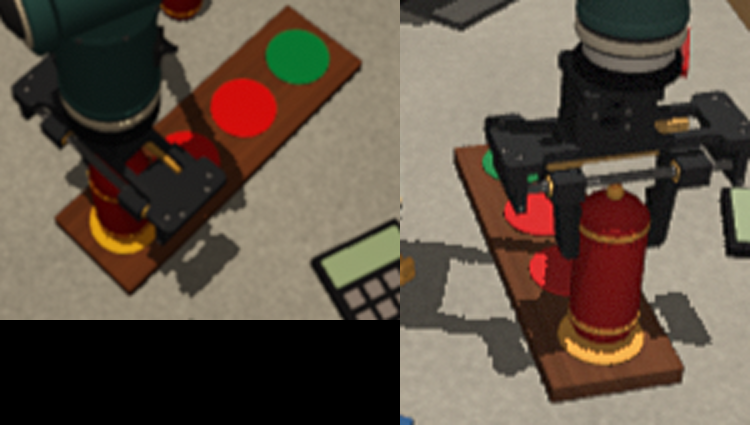

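The jar hangs upright over the gold coaster, with its base ring centred over the gold in the side view at about (603,325). I'll lower the last 8 mm slowly.

Converted, 0.003 m is 0.048, 0.002 m is 0.032.

>>> shift_gripper --increments '[{"finger_gap": 0.3, "d": [0, 0, 0.048]}, {"finger_gap": 0.3, "d": [0, 0, 0.032]}, {"finger_gap": 0.3, "d": [0, 0, 0.016]}, {"finger_gap": 0.3, "d": [0, 0, 0.016]}, {"finger_gap": 0.3, "d": [0, 0, 0.008]}, {"finger_gap": 0.3}]'

```text
time_s: 8.02
ee_pos: [0.6299, -0.1253, 0.1032]
eef_rot: [-2.104, -2.333, -0.0]
contact_force: [0.6, 0.5, -3.0]
opening: 0.628
gripper_force: 25.0
```

Converted, 0.0005 m is 0.008.

>>> shift_gripper --increments '[{"finger_gap": 0.3, "d": [0, 0, 0.008]}, {"finger_gap": 0.3, "d": [0, 0, 0.008]}, {"finger_gap": 0.3}]'

```text
time_s: 8.4
ee_pos: [0.6301, -0.1253, 0.103]
eef_rot: [2.104, 2.333, 0.0]
contact_force: [-2.7, 0.5, 2.6]
opening: 0.631
gripper_force: 25.0
```

Contact is made. I'll release with a slight opening first, then rise and move on over jar_2.

Converted, -0.05 m is -0.8, -0.04 m is -0.64.

>>> shift_gripper --increments '[{"finger_gap": 0.7}, {"finger_gap": 0.8}, {"finger_gap": 1}, {"finger_gap": 1}, {"finger_gap": 1}, {"finger_gap": 1, "d": [0, 0, -0.32]}, {"finger_gap": 1, "d": [0, 0, -0.64]}, {"finger_gap": 1, "d": [0, 0, -0.8]}, {"finger_gap": 1, "d": [0, 0, -0.64]}, {"finger_gap": 1}]'

```text
time_s: 9.65
ee_pos: [0.6329, -0.126, 0.2593]
eef_rot: [2.098, 2.326, 0.008]
contact_force: [-0.7, 0.6, -0.7]
opening: 1.001
gripper_force: 0.0
```

```bash
python3 - <<'E'
from h import *
print(to_tool((.4585,.045),.25))
E
```

```text
[ 0.18804442 -0.15596403  0.00696484]
```

Converted, 0.045 m is 0.72, -0.04 m is -0.64.

>>> shift_gripper --increments '[{"finger_gap": 1, "d": [0.72, -0.48, 0]}, {"finger_gap": 1, "d": [0.72, -0.64, 0]}, {"finger_gap": 1, "d": [0.72, -0.64, 0]}, {"finger_gap": 1, "d": [0.72, -0.64, 0]}, {"finger_gap": 1, "d": [0.128, -0.096, 0]}, {"finger_gap": 1}, {"finger_gap": 1}]'

```text
time_s: 10.52
ee_pos: [0.4564, 0.045, 0.2523]
eef_rot: [2.105, 2.332, -0.0]
contact_force: [0.2, 0.8, 0.9]
opening: 0.998
gripper_force: 0.0
```

```bash
python3 - <<'E'
from h import *
import cv2
d=viewer.read_camera("wrist");cv2.imwrite("pics/w2.png",d["frame"][:,:,::-1])
E
```

```text
(no output)
```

View pics/w2.png

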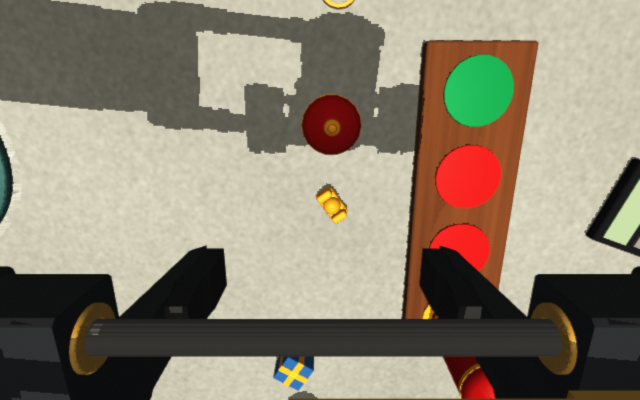

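The jar_2 knob is at (332,127), the green coaster at (479,90) and the near red one at (468,176). The placed jar stands at lower right.

```bash
python3 - <<'E'
from h import *
import cv2
np.set_printoptions(precision=4,suppress=True)
d=viewer.read_camera("wrist");f=cv2.cvtColor(d["frame"],cv2.COLOR_RGB2HSV);h,s,v=cv2.split(f)
k=onz(d,332,127,.109);print("knob",k,"ingot",onz(d,332,205,.012))
for n,m,(x0,x1,y0,y1) in (("green",(h>50)&(h<90)&(s>120),(435,525,45,140)),("redB",((h<8)|(h>172))&(s>190)&(v>180),(430,510,135,215))):
    M=np.zeros_like(h);M[y0:y1,x0:x1]=m[y0:y1,x0:x1]
    (u,w),ax,_=cv2.fitEllipse(max(cv2.findContours(M,0,1)[0],key=cv2.contourArea));print(n,u,w,ax,onz(d,u,w,.024))
print(to_tool(k,.055))
E
```

```text
knob [0.4585 0.0932] ingot [ 0.4714 -0.0015]
green 478.40740966796875 90.151123046875 (65.53750610351562, 74.72064208984375) [0.6029 0.1367]
redB 468.3747863769531 176.37208557128906 (59.7628059387207, 67.68600463867188) [0.6123 0.0491]
[0.0479 0.007  0.1971]
```

Converted, 0.048 m is 0.768, 0.045 m is 0.72.

>>> shift_gripper --increments '[{"finger_gap": 1, "d": [0.768, 0.096, 0]}, {"finger_gap": 1}, {"finger_gap": 1, "d": [0, 0, 0.64]}, {"finger_gap": 1, "d": [0, 0, 0.72]}, {"finger_gap": 1, "d": [0, 0, 0.72]}, {"finger_gap": 1, "d": [0, 0, 0.64]}, {"finger_gap": 1, "d": [0, 0, 0.32]}, {"finger_gap": 1, "d": [0, 0, 0.112]}, {"finger_gap": 1}, {"finger_gap": 1}]'

```text
time_s: 11.88
ee_pos: [0.4577, 0.0939, 0.0564]
eef_rot: [2.104, 2.331, 0.003]
contact_force: [-0.1, 0.5, -1.0]
opening: 1.001
gripper_force: 0.0
```

>>> shift_gripper --increments '[{"finger_gap": 0.3}, {"finger_gap": 0.3}, {"finger_gap": 0.3}, {"finger_gap": 0.3}, {"finger_gap": 0.3}, {"finger_gap": 0.3}]' --squeeze 25

```text
time_s: 12.62
ee_pos: [0.4571, 0.0941, 0.0555]
eef_rot: [2.104, 2.332, 0.001]
contact_force: [1.4, 0.4, 0.8]
opening: 0.57
gripper_force: 24.9
```

>>> shift_gripper --increments '[{"finger_gap": 0.3, "d": [0, 0, -0.16]}, {"finger_gap": 0.3, "d": [0, 0, -0.48]}, {"finger_gap": 0.3, "d": [0, 0, -0.48]}, {"finger_gap": 0.3, "d": [0, 0, -0.16]}, {"finger_gap": 0.3}]'

```text
time_s: 13.25
ee_pos: [0.4565, 0.094, 0.1355]
eef_rot: [2.104, 2.333, 0.001]
contact_force: [-0.4, 0.1, -2.3]
opening: 0.57
gripper_force: 24.9
```

```bash
python3 -c "
from h import *
print(to_tool((.6212,-.0383)))"
```

```text
[-1.48554499e-01  1.50262077e-01  9.96086719e-05]
```

Converted, -0.035 m is -0.56, -0.02 m is -0.32.

>>> shift_gripper --increments '[{"finger_gap": 0.3, "d": [-0.32, 0.32, 0]}, {"finger_gap": 0.3, "d": [-0.56, 0.56, 0]}, {"finger_gap": 0.3, "d": [-0.56, 0.56, 0]}, {"finger_gap": 0.3, "d": [-0.56, 0.56, 0]}, {"finger_gap": 0.3, "d": [-0.272, 0.288, 0]}, {"finger_gap": 0.3, "d": [-0.096, 0.112, 0]}, {"finger_gap": 0.3}, {"finger_gap": 0.3, "d": [0, 0, 0.32]}, {"finger_gap": 0.3, "d": [0, 0, 0.32]}, {"finger_gap": 0.3, "d": [0, 0, 0.128]}, {"finger_gap": 0.3, "d": [0, 0, 0.048]}, {"finger_gap": 0.3, "d": [0, 0, 0.032]}, {"finger_gap": 0.3, "d": [0, 0, 0.016]}, {"finger_gap": 0.3, "d": [0, 0, 0.016]}, {"finger_gap": 0.3}, {"finger_gap": 0.3}]'

```text
time_s: 15.25
ee_pos: [0.621, -0.0378, 0.0804]
eef_rot: [2.104, 2.333, 0.0]
contact_force: [0.4, -0.0, -2.8]
opening: 0.57
gripper_force: 24.9
```

```bash
python3 -c "
from h import *
print(to_tool((.6212,-.0383),.0795))"
```

```text
[-0.00050664  0.00017221  0.00090469]
```

Converted, 0.0005 m is 0.008.

>>> shift_gripper --increments '[{"finger_gap": 0.3, "d": [0, 0, 0.008]}, {"finger_gap": 0.3, "d": [0, 0, 0.008]}, {"finger_gap": 0.3, "d": [0, 0, 0.008]}, {"finger_gap": 0.3}]'

```text
time_s: 15.75
ee_pos: [0.6211, -0.0378, 0.0795]
eef_rot: [2.104, 2.333, 0.0]
contact_force: [-2.6, -0.9, 5.1]
opening: 0.575
gripper_force: 24.9
```

Jar_2 is on its coaster. I'll release, rise and head towards jar_3.

Converted, -0.05 m is -0.8, -0.04 m is -0.64.

>>> shift_gripper --increments '[{"finger_gap": 0.65}, {"finger_gap": 0.8}, {"finger_gap": 1}, {"finger_gap": 1}, {"finger_gap": 1}, {"finger_gap": 1, "d": [0, 0, -0.32]}, {"finger_gap": 1, "d": [0, 0, -0.64]}, {"finger_gap": 1, "d": [0, 0, -0.8]}, {"finger_gap": 1, "d": [0, 0, -0.8]}, {"finger_gap": 1, "d": [0, 0, -0.32]}, {"finger_gap": 1}]'

```text
time_s: 17.12
ee_pos: [0.6219, -0.0379, 0.261]
eef_rot: [2.102, 2.33, 0.004]
contact_force: [0.5, 0.2, 0.4]
opening: 1.001
gripper_force: 0.0
```

```bash
python3 - <<'E'
from h import *
print(to_tool((.463,-.357),.25))
E
```

```text
[-0.30110304 -0.19092229  0.01042208]
```

Converted, -0.045 m is -0.72, -0.04 m is -0.64.

>>> shift_gripper --increments '[{"finger_gap": 1, "d": [-0.48, -0.32, 0]}, {"finger_gap": 1, "d": [-0.72, -0.48, 0]}, {"finger_gap": 1, "d": [-0.72, -0.48, 0]}, {"finger_gap": 1, "d": [-0.72, -0.48, 0]}, {"finger_gap": 1, "d": [-0.72, -0.48, 0]}, {"finger_gap": 1, "d": [-0.72, -0.48, 0]}, {"finger_gap": 1, "d": [-0.64, -0.32, 0]}, {"finger_gap": 1, "d": [-0.096, -0.016, 0.16]}, {"finger_gap": 1}, {"finger_gap": 1}]'

```text
time_s: 18.38
ee_pos: [0.4619, -0.3553, 0.2473]
eef_rot: [-2.101, -2.332, -0.001]
contact_force: [-0.0, 0.1, -0.1]
opening: 1.002
gripper_force: 0.0
```

```bash
python3 - <<'E'
from h import *
import cv2
d=viewer.read_camera("wrist");cv2.imwrite("pics/w3.png",d["frame"][:,:,::-1])
E
```

```text
(no output)
```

View pics/w3.png

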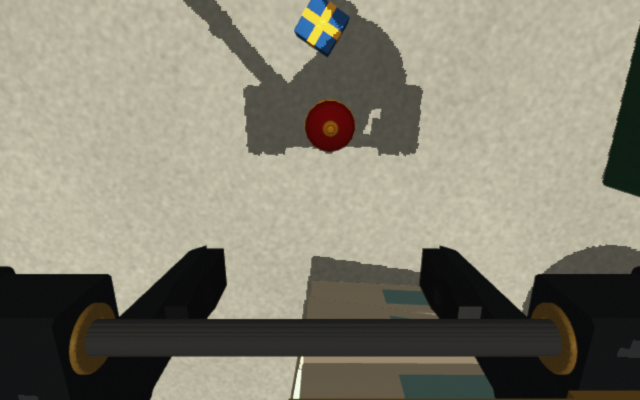

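The jar_3 knob is at (330,128), the box is clear behind it, and the books start at row ~258.

```bash
python3 - <<'E'
from h import *
np.set_printoptions(precision=4,suppress=True)
d=viewer.read_camera("wrist")
k=onz(d,330,128,.085);print("knob",k,"box near corner",onz(d,327,55,0),"book",onz(d,320,282,.05))
print(to_tool(k,.031))
E
```

```text
knob [ 0.4631 -0.3096] box near corner [ 0.4543 -0.2444] book [ 0.4715 -0.4762]
[0.0455 0.0055 0.2175]
```

Converted, 0.0455 m is 0.728, 0.045 m is 0.72.

>>> shift_gripper --increments '[{"finger_gap": 1, "d": [0.728, 0.088, 0]}, {"finger_gap": 1}, {"finger_gap": 1, "d": [0, 0, 0.64]}, {"finger_gap": 1, "d": [0, 0, 0.72]}, {"finger_gap": 1, "d": [0, 0, 0.72]}, {"finger_gap": 1, "d": [0, 0, 0.72]}, {"finger_gap": 1, "d": [0, 0, 0.48]}, {"finger_gap": 1, "d": [0, 0, 0.144]}, {"finger_gap": 1, "d": [0, 0, 0.032]}, {"finger_gap": 1}, {"finger_gap": 1}]'

```text
time_s: 19.85
ee_pos: [0.4637, -0.3118, 0.0343]
eef_rot: [2.102, 2.331, 0.0]
contact_force: [0.2, -0.1, -0.2]
opening: 1.002
gripper_force: 0.0
```

>>> shift_gripper --increments '[{"finger_gap": 0.3}, {"finger_gap": 0.3}, {"finger_gap": 0.3}, {"finger_gap": 0.3}, {"finger_gap": 0.3}, {"finger_gap": 0.3}]' --squeeze 25

```text
time_s: 20.6
ee_pos: [0.4627, -0.311, 0.0327]
eef_rot: [2.104, 2.333, 0.0]
contact_force: [0.0, -0.3, 1.0]
opening: 0.514
gripper_force: 25.0
```

>>> shift_gripper --increments '[{"finger_gap": 0.3, "d": [0, 0, -0.16]}, {"finger_gap": 0.3, "d": [0, 0, -0.48]}, {"finger_gap": 0.3, "d": [0, 0, -0.48]}, {"finger_gap": 0.3, "d": [0, 0, -0.48]}, {"finger_gap": 0.3}]'

```text
time_s: 21.22
ee_pos: [0.4644, -0.3124, 0.1358]
eef_rot: [2.1, 2.328, 0.001]
contact_force: [-0.1, -0.4, -1.6]
opening: 0.517
gripper_force: 25.0
```

```bash
python3 -c "
from h import *
print(to_tool((.48,.05)),to_tool((.6123,.0491)))"
```

```text
[ 0.35882835  0.05274684 -0.00125995] [ 0.34433085  0.18425155 -0.00060164]
```

Converted, 0.045 m is 0.72, 0.04 m is 0.64.

>>> shift_gripper --increments '[{"finger_gap": 0.3, "d": [0.32, 0, 0]}, {"finger_gap": 0.3, "d": [0.72, 0, 0]}, {"finger_gap": 0.3, "d": [0.72, 0, 0]}, {"finger_gap": 0.3, "d": [0.72, 0, 0]}, {"finger_gap": 0.3, "d": [0.72, 0, 0]}, {"finger_gap": 0.3, "d": [0.72, 0, 0]}, {"finger_gap": 0.3, "d": [0.72, 0, 0]}, {"finger_gap": 0.3, "d": [0.56, 0.16, 0]}, {"finger_gap": 0.3, "d": [0.288, 0.48, 0]}, {"finger_gap": 0.3, "d": [0, 0.64, 0]}, {"finger_gap": 0.3, "d": [0, 0.64, 0]}, {"finger_gap": 0.3, "d": [0, 0.64, 0]}, {"finger_gap": 0.3, "d": [0, 0.288, 0]}, {"finger_gap": 0.3, "d": [0, 0.096, 0]}, {"finger_gap": 0.3}, {"finger_gap": 0.3}]'

```text
time_s: 23.22
ee_pos: [0.6088, 0.0492, 0.132]
eef_rot: [-2.103, -2.332, 0.002]
contact_force: [0.5, -0.8, -1.7]
opening: 0.519
gripper_force: 25.0
```

```bash
python3 -c "
from h import *
print(to_tool((.6124,.0477),.0567))"
```

```text
[-0.00189921  0.00352406  0.07529573]
```

Converted, 0.025 m is 0.4, 0.02 m is 0.32.

>>> shift_gripper --increments '[{"finger_gap": 0.3, "d": [-0.0304, 0.0512, 0]}, {"finger_gap": 0.3, "d": [0, 0, 0.32]}, {"finger_gap": 0.3, "d": [0, 0, 0.4]}, {"finger_gap": 0.3, "d": [0, 0, 0.24]}, {"finger_gap": 0.3, "d": [0, 0, 0.112]}, {"finger_gap": 0.3, "d": [0, 0, 0.048]}, {"finger_gap": 0.3, "d": [0, 0, 0.032]}, {"finger_gap": 0.3, "d": [0, 0, 0.016]}, {"finger_gap": 0.3}, {"finger_gap": 0.3}]'

```text
time_s: 24.48
ee_pos: [0.614, 0.0476, 0.0601]
eef_rot: [2.104, 2.333, 0.001]
contact_force: [0.2, -0.3, -2.2]
opening: 0.517
gripper_force: 25.0
```

```bash
python3 -c "
from h import *
print(to_tool((.6124,.0477),.0567))"
```

```text
[ 0.0002954  -0.00158471  0.00339995]
```

Converted, -0.0015 m is -0.024, 0.001 m is 0.016.

>>> shift_gripper --increments '[{"finger_gap": 0.3, "d": [0, -0.024, 0.016]}, {"finger_gap": 0.3, "d": [0, 0, 0.016]}, {"finger_gap": 0.3, "d": [0, 0, 0.008]}, {"finger_gap": 0.3, "d": [0, 0, 0.008]}, {"finger_gap": 0.3, "d": [0, 0, 0.008]}, {"finger_gap": 0.3}]'

```text
time_s: 25.22
ee_pos: [0.6123, 0.0474, 0.0567]
eef_rot: [-2.104, -2.333, 0.0]
contact_force: [-1.2, 0.2, 2.8]
opening: 0.515
gripper_force: 25.0
```

```bash
python3 -c "
from h import *
print(to_tool((.6124,.0477),.0567))"
```

```text
[ 2.66659264e-04  1.64582440e-04 -2.92906118e-05]
```

Jar_3 is down. I'll release, rise and move towards jar_4.

Converted, -0.05 m is -0.8, -0.04 m is -0.64.

>>> shift_gripper --increments '[{"finger_gap": 0.6}, {"finger_gap": 0.8}, {"finger_gap": 1}, {"finger_gap": 1}, {"finger_gap": 1}, {"finger_gap": 1, "d": [0, 0, -0.32]}, {"finger_gap": 1, "d": [0, 0, -0.64]}, {"finger_gap": 1, "d": [0, 0, -0.8]}, {"finger_gap": 1, "d": [0, 0, -0.8]}, {"finger_gap": 1, "d": [0, 0, -0.32]}, {"finger_gap": 1}]'

```text
time_s: 26.6
ee_pos: [0.6133, 0.0475, 0.2384]
eef_rot: [2.102, 2.331, 0.005]
contact_force: [0.5, -0.2, 0.1]
opening: 1.002
gripper_force: 0.0
```

```bash
python3 - <<'E'
from h import *
print(to_tool((.468,.293),.24))
E
```

```text
[ 0.25917638 -0.11928473 -0.00215405]
```

Converted, 0.045 m is 0.72, 0.04 m is 0.64.

>>> shift_gripper --increments '[{"finger_gap": 1, "d": [0.48, -0.24, 0]}, {"finger_gap": 1, "d": [0.72, -0.32, 0]}, {"finger_gap": 1, "d": [0.72, -0.32, 0]}, {"finger_gap": 1, "d": [0.72, -0.32, 0]}, {"finger_gap": 1, "d": [0.72, -0.32, 0]}, {"finger_gap": 1, "d": [0.64, -0.288, 0]}, {"finger_gap": 1, "d": [0.144, -0.096, 0]}, {"finger_gap": 1}, {"finger_gap": 1}]'

```text
time_s: 27.72
ee_pos: [0.4676, 0.2916, 0.2353]
eef_rot: [2.105, 2.332, -0.002]
contact_force: [-1.3, 0.2, 0.2]
opening: 1.0
gripper_force: 0.0
```

```bash
python3 - <<'E'
from h import *
import cv2
d=viewer.read_camera("wrist");cv2.imwrite("pics/w4.png",d["frame"][:,:,::-1])
E
```

```text
(no output)
```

View pics/w4.png

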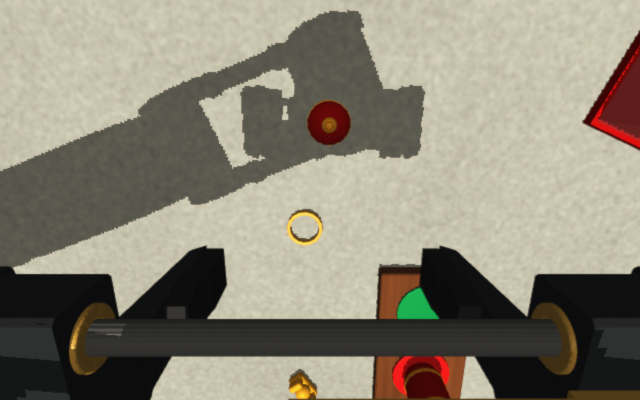

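The jar_4 knob is at (329,125), and the ring at (305,227) is well clear of it. Jar_3 stands upright on the red coaster at the bottom.

```bash
python3 - <<'E'
from h import *
np.set_printoptions(precision=4,suppress=True)
d=viewer.read_camera("wrist")
k=onz(d,329,125,.061);print("knob",k,"ring",onz(d,305,227,0))
print(to_tool(k,.009))
E
```

```text
knob [0.468  0.3385] ring [0.4546 0.2172]
[0.0468 0.005  0.2268]
```

Converted, 0.0468 m is 0.7488, 0.01 m is 0.16.

>>> shift_gripper --increments '[{"finger_gap": 1, "d": [0.7488, 0.072, 0]}, {"finger_gap": 1}, {"finger_gap": 1, "d": [0, 0, 0.64]}, {"finger_gap": 1, "d": [0, 0, 0.72]}, {"finger_gap": 1, "d": [0, 0, 0.72]}, {"finger_gap": 1, "d": [0, 0, 0.72]}, {"finger_gap": 1, "d": [0, 0, 0.48]}, {"finger_gap": 1, "d": [0, 0, 0.16]}, {"finger_gap": 1}, {"finger_gap": 1}]'

```text
time_s: 29.08
ee_pos: [0.4684, 0.3404, 0.023]
eef_rot: [2.104, 2.332, 0.005]
contact_force: [0.8, 1.0, 0.5]
opening: 1.005
gripper_force: 0.0
```

```bash
python3 -c "
from h import *
print(to_tool((.468,.3385),.009))"
```

```text
[-0.00181974 -0.00061733  0.0139606 ]
```

Converted, 0.008 m is 0.128, 0.005 m is 0.08.

>>> shift_gripper --increments '[{"finger_gap": 1, "d": [-0.0288, -0.008, 0.128]}, {"finger_gap": 1, "d": [0, 0, 0.08]}, {"finger_gap": 1}, {"finger_gap": 1}]'

```text
time_s: 29.58
ee_pos: [0.4666, 0.338, 0.0082]
eef_rot: [-2.104, -2.333, 0.0]
contact_force: [-0.4, 0.9, 0.5]
opening: 0.997
gripper_force: 0.0
```

>>> shift_gripper --increments '[{"finger_gap": 0.2}, {"finger_gap": 0.2}, {"finger_gap": 0.2}, {"finger_gap": 0.2}, {"finger_gap": 0.2}, {"finger_gap": 0.2}]' --squeeze 20

```text
time_s: 30.32
ee_pos: [0.4667, 0.338, 0.0082]
eef_rot: [2.104, 2.333, 0.0]
contact_force: [0.5, 0.1, 0.7]
opening: 0.456
gripper_force: 20.0
```

>>> shift_gripper --increments '[{"finger_gap": 0.2, "d": [0, 0, -0.16]}, {"finger_gap": 0.2, "d": [0, 0, -0.48]}, {"finger_gap": 0.2, "d": [0, 0, -0.48]}, {"finger_gap": 0.2, "d": [0, 0, -0.48]}, {"finger_gap": 0.2}, {"finger_gap": 0.2}]'

```text
time_s: 31.08
ee_pos: [0.4661, 0.3376, 0.1075]
eef_rot: [-2.104, -2.333, 0.001]
contact_force: [0.5, -0.8, -1.8]
opening: 0.458
gripper_force: 20.0
```

```bash
python3 -c "
from h import *
print(to_tool((.603,.1367)))"
```

```text
[-2.13902069e-01  1.15554875e-01  7.83760644e-07]
```

Converted, -0.045 m is -0.72, -0.04 m is -0.64.

>>> shift_gripper --increments '[{"finger_gap": 0.2, "d": [-0.32, 0.16, 0]}, {"finger_gap": 0.2, "d": [-0.64, 0.32, 0]}, {"finger_gap": 0.2, "d": [-0.72, 0.4, 0]}, {"finger_gap": 0.2, "d": [-0.72, 0.4, 0]}, {"finger_gap": 0.2, "d": [-0.64, 0.368, 0]}, {"finger_gap": 0.2, "d": [-0.288, 0.144, 0]}, {"finger_gap": 0.2, "d": [-0.096, 0.048, 0]}, {"finger_gap": 0.2}, {"finger_gap": 0.2, "d": [0, 0, 0.32]}, {"finger_gap": 0.2, "d": [0, 0, 0.4]}, {"finger_gap": 0.2, "d": [0, 0, 0.24]}, {"finger_gap": 0.2, "d": [0, 0, 0.096]}, {"finger_gap": 0.2, "d": [0, 0, 0.048]}, {"finger_gap": 0.2}, {"finger_gap": 0.2}]'

```text
time_s: 32.95
ee_pos: [0.6037, 0.137, 0.0401]
eef_rot: [2.104, 2.332, 0.002]
contact_force: [0.8, -0.1, 0.1]
opening: 0.457
gripper_force: 20.0
```

```bash
python3 -c "
from h import *
print(to_tool((.603,.1365),.0322))"
```

```text
[-0.00044539 -0.00078563  0.0078988 ]
```

Converted, 0.003 m is 0.048, 0.002 m is 0.032.

>>> shift_gripper --increments '[{"finger_gap": 0.2, "d": [0, -0.008, 0.048]}, {"finger_gap": 0.2, "d": [0, 0, 0.032]}, {"finger_gap": 0.2, "d": [0, 0, 0.016]}, {"finger_gap": 0.2, "d": [0, 0, 0.008]}, {"finger_gap": 0.2, "d": [0, 0, 0.008]}, {"finger_gap": 0.2}, {"finger_gap": 0.2}]'

```text
time_s: 33.83
ee_pos: [0.6026, 0.1369, 0.0323]
eef_rot: [2.104, 2.333, 0.0]
contact_force: [-1.2, -0.2, 0.1]
opening: 0.457
gripper_force: 20.0
```

```bash
python3 -c "
from h import *
print(to_tool((.603,.1365),.0322))"
```

```text
[-4.38931020e-04  3.59449649e-04  6.46076444e-05]
```

Converted, 0.06 m is 0.96, -0.05 m is -0.8.

>>> shift_gripper --increments '[{"finger_gap": 0.2, "d": [0, 0, 0.008]}, {"finger_gap": 0.2}, {"finger_gap": 0.55}, {"finger_gap": 0.8}, {"finger_gap": 1}, {"finger_gap": 1}, {"finger_gap": 1}, {"finger_gap": 1, "d": [0, 0, -0.32]}, {"finger_gap": 1, "d": [0, 0, -0.64]}, {"finger_gap": 1, "d": [0, 0, -0.8]}, {"finger_gap": 1, "d": [0, 0, -0.8]}, {"finger_gap": 1, "d": [0, 0, -0.8]}, {"finger_gap": 1, "d": [0, -0.32, 0]}, {"finger_gap": 1, "d": [0, -0.8, 0]}, {"finger_gap": 1, "d": [0.48, -0.8, 0]}, {"finger_gap": 1, "d": [0.96, 0, 0]}, {"finger_gap": 1, "d": [0.96, 0, 0]}, {"finger_gap": 1, "d": [0.96, 0, 0]}, {"finger_gap": 1}, {"finger_gap": 1}]'

```text
time_s: 36.33
ee_pos: [0.4615, 0.3333, 0.2426]
eef_rot: [2.102, 2.333, 0.001]
contact_force: [-0.8, -0.8, 0.5]
opening: 1.001
gripper_force: 0.0
```

```bash
python3 - <<'E'
from h import *
import cv2
d=viewer.read_camera("scene");a=cv2.resize(d["frame"][140:320,150:440,::-1],None,fx=1.5,fy=1.5,interpolation=2)
e=viewer.read_camera("side");b=cv2.resize(e["frame"][120:330,250:420,::-1],None,fx=2,fy=2,interpolation=2)
o=np.zeros((max(a.shape[0],b.shape[0]),a.shape[1]+b.shape[1],3),np.uint8);o[:a.shape[0],:a.shape[1]]=a;o[:b.shape[0],a.shape[1]:]=b
cv2.imwrite("pics/p2.png",o)
E
```

```text
(no output)
```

View pics/p2.png

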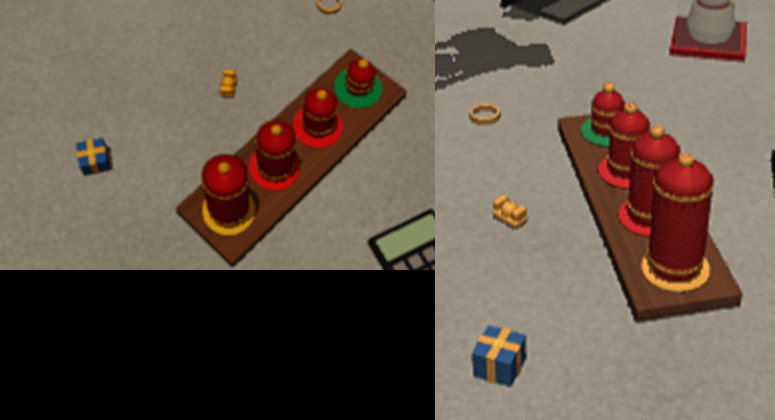

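All four jars stand upright and in order, and the box and ingot have not moved. I'll check the centring from the scene knobs at (224,160), (277,130), (321,95) and (363,64).

```bash
python3 - <<'E'
from h import *
d=viewer.read_camera("scene")
for (u,v),z,c in (((224,160),.155,(.630,-.1257)),((277,130),.131,(.6212,-.0383)),((321,95),.107,(.6123,.0491)),((363,64),.083,(.603,.1367))):
    print((onz(d,u/1.5+149.8,v/1.5+139.8,z)-c)*1000)
E
```

```text
[-6.54303174  6.03828511]
[2.70406732 0.47332114]
[ 0.04704889 -0.58842098]
[0.49595169 0.69512399]
```

Jar_1 reads about 9 mm off, so I'll take a closer look.

```bash
python3 - <<'E'
from h import *
import cv2
d=viewer.read_camera("scene");e=viewer.read_camera("side")
a=cv2.resize(d["frame"][230:310,260:340,::-1].copy(),None,fx=5,fy=5,interpolation=2)
b=cv2.resize(e["frame"][190:270,340:420,::-1].copy(),None,fx=5,fy=5,interpolation=2)
cv2.imwrite("pics/p3.png",np.hstack([a,b]))
for c,o in ((d,(260,230)),(e,(340,190))):
    T=np.array(c["world_to_cam"])
    for z in (.155,.024):
        p=np.array(c["camera_matrix"])@(T@[.63,-.1257,z,1])[:3];print(z,(p[:2]/p[2]-o+.5)*5)
E
```

```text
0.155 [196.3012576  107.95235575]
0.024 [211.60490341 247.09215358]
0.155 [177.75590183  43.01597291]
0.024 [151.57108918 310.58489976]
```

View pics/p3.png

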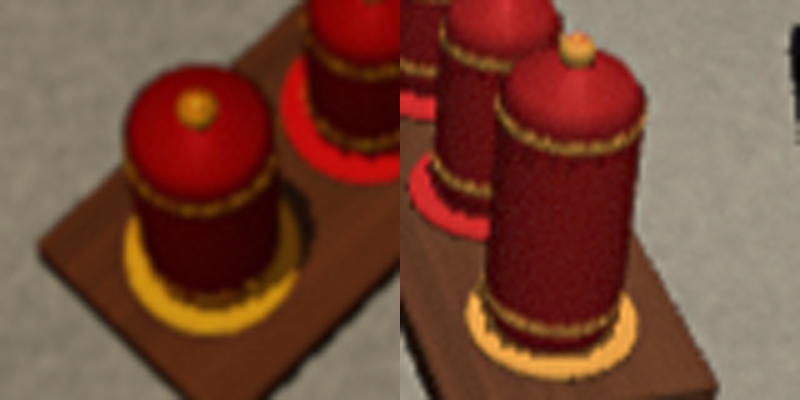

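The enlarged view puts the knob at (197,107), against (196,108) predicted for perfect centring. My earlier reading was off, and jar_1 is within about 1 mm. I'm handing in.

```bash
python3 -c "
from workcell import bot, viewer, workorder, state
print(workorder.close_job())"
```

```text
the job is handed in; nothing more can be done
None
```

The four jars stand upright on their coasters, tallest on gold down to shortest on green, each within about 3 mm of centre by camera; the gift box and ingot were left alone, and I handed the job in shortly after 36 s on the robot's clock.

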